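# Release the last lid bolt of a pressure filter pot

## Robot

A 7-joint arm with a two-finger parallel gripper is mounted at the origin on the work surface. World frame = base frame: x ahead of the robot, y to its left, z up, the work surface at z = 0. Lengths are in m, angles in rad, forces in N, time in s.
With the tool pointing down it reaches from about 0.4 to 0.85 m from the base axis. Payload 10.4 kg.
Tool frame: the origin (TCP) lies between the finger pads; the fingertips stand 14 mm ahead of it and the grasp point (between the pads) lies 5 mm behind it; z points along the fingers, y is the direction in which the jaws open and shut (so a half turn about z gives the same grasp; the last joint's range is limited). The gripper opens to 87 mm and grips with 3 to 60 N. Pads are 19 mm wide; open, the fingers measure 117 mm over their backs; the gripper's body (75 mm by 190 mm) begins 51 mm behind the grasp point.
Start: joints at [1.257, 0.332, -0.065, 1.46, 0.022, 1.35, -0.088], TCP at [0.179, -0.599, 0.237] pointing down, gripper open.
Joint ranges: [-2.6, 2.6], [-0.5, 2.12], [-1.47, 1.34], [0.16, 2.42], [-1.27, 4.41], [0.06, 2.06], [-2.6, 2.6]. Speed limits (rad/s): [2.22, 2.22, 2.79, 2.79, 3.14, 3.14, 3.14].

## Interface

Orientations are given as a unit quaternion [x, y, z, w].
In Python, from bench import readout, camera, calibration, order gives the robot as it stands.
- The arm moves only by the tool apply_moves, never from a script. Its argument "deltas" is a list of rows, each an object with "translation": the shift along the world's x, y, z in m, a list of three; "turn": the turn, a rotation vector about the world's x, y, z in rad, a list of three; "hand": the finger opening in m, from 0 to 0.087. A call has 1 to 5 rows; each row shifts and turns the pose as measured when the row begins; what a row does not reach is not made up. A row lasts 1/10 s, in which the tool goes at most 50 mm and 8.59 degrees, less where a joint would pass 70% of its speed; a pose out of reach is approached as far as the arm can. A call with a gripper value outside its range is refused whole. The fingers move at their own pace and stop on an object; "newtons" is the grip in N (left out, the last holds). Time passes only in rows, so rows that do not move let the fingers close. It gives the time, the measured TCP pose, the force and the opening at its end, in the units of the state.
- readout.read_state(): the state, without advancing time (a new reading comes with each control period).
- camera(name): name is "scene" or "top"; returns the picture (400x640x3 uint8, red, green, blue); there is no depth.
- calibration(name): a dict with "fx", "fy", "cx", "cy" (pixels), "D" ([k1, k2, p1, p2, k3] as OpenCV has them; the pictures are not rectified), "extrinsics" (4x4, takes a point from world to camera coordinates). Camera axes: x right, y down, z forward; pixel columns grow to the right and rows downward; lengths in m; the calibration is good to about 2 mm. A picture is of the moment at which its call begins. calibration takes no time and is no camera call.
- order.close_job(): hands the job in, once; it reports no verdict.
The state is a dict: "time": time; "joint_positions": joint angles; "joint_vel": joint speeds; "joint_torque": joint torques, N m; "ee_pos": TCP position; "eef_rot": TCP orientation; "ft_force": force on the tool from outside, world axes, zero at the start; "torque": the same for the moment, N m; "width": finger opening in m.
Only numpy, scipy, OpenCV 4.12 (cv2) and the standard library are available. Lean on these libraries where they do the work, as an engineer would, in place of code of your own. Each camera call takes 0.05 s, during which the arm holds its last target. There are 200 camera calls.

## Task

Two of the three lid bolts of the steel filter pot already hang down. Loosen the wing nut of the last one just until it comes clear of the lips of its slotted lug, without jamming it against the lock ring at the bolt's end; then swing the hinged bolt out of the slot and fold it outward until it lies level. Feel your way: do not force the bolt against the lug, do not let it slam down, and leave everything else on the bench where it is.

Things in the scene. Friction and masses are not known exactly. Their poses are not given: they have to be found in the camera images.
- pot: Round steel pressure filter pot with aluminium lid, fixed to the bench: 160 mm across, lid top 158 mm above the bench, plate on it 164, low fittings up to 174. Origin: centre of its underside; z up; x points level from its centre to the lid bolt that still stands, whose axis is 92 mm out. The other two bolts, 120 degrees to either side, hang down and are fixed.
- lug (a point): Point on the standing bolt's axis at the top face of its lug, 160 mm above the bench. Axes as the pot's. The lug is a fork 40 mm wide, 12 thick; its 12 mm slot is open at +x, from x -6 to +15 mm. Across each prong's outer end (x 12 to 15 mm) stands a lip 4 mm high, which catches the nut's washer.
- bolt (a joint): Tilt of the standing eyebolt about its pin, rad: 0 upright in the slot, 1.57 level, outward (pot's +x); stop at 1.75. The stiff pin drags with 0.16 N m: the bolt stays where it is left. It clears the lug from 0.35 on. Free, it swings with about 2 N of pull at the wings; a washer still caught on the lips stops it at 0.03 to 0.25, where a pull loads the lug up to 8-fold: stop at about 6 N.
- nut (a joint): Turn of the wing nut, rad, growing as loosened: anticlockwise from above; rise 1.27 mm per rad, drag 0.1 N m. Starts at 0 to 0.8. At 0 the wings lie 0.6 rad anticlockwise of the pot's x, and the washer's underside is 60 to 62 mm from the pin (not reported). So the bolt comes free somewhere from 2.3 to 3.9: find it by trying. Some 0.6 rad later the nut meets the lock ring, 1.1 rad later it jams.
- bolt_hinge (a point): Centre of the eyebolt's pin, 100 mm above the bench, 92 mm from the pot's axis; the pin is level, along the pot's y. The two wings are alike, so a grasp may be taken either way round.
- yoke: Eye of the standing bolt on its pin; carries the bolt, lock ring, washer and wing nut. Origin at the pin. The bolt can rock sideways a few hundredths of a rad: its 9 mm shank has 1.5 mm of play on either side of the slot.
- amber_bottle: bystander: amber glass bottle, 68 mm across, 150 mm tall; origin under its centre
- tip_rack: bystander: blue tip rack 85 x 125 x 40 mm; origin under its centre
- red_cap: bystander: screw cap 36 mm across, 14 mm high, lying beside the pot; origin under its centre
- petri_dish: bystander: glass dish 80 mm across, 16 mm high, beside the pot; origin under its centre
- beaker: bystander: glass beaker 72 mm across, 90 mm tall; origin under its centre
- measuring_cylinder: bystander: glass measuring cylinder, foot 56 mm across, 190 mm tall; origin under its centre
- spanner: bystander: steel spanner 160 mm long lying flat; origin under its centre
- grip (a point): Point on the bolt, 87 mm from its pin, at its end; z along the bolt outward from the pin (does not turn or rise with the nut). With nut at 0 the nut's two upright flat wings reach from 14 mm below it to 12 mm above it (0 to 2 mm higher), 12 mm thick, 52 mm tip to tip, 12 mm apart, astride the 9 mm bolt and its 11 mm ring. Hub below them 18 mm across, 12 high; washer 20 across, 3 thick.

How it is judged:
On the way, in this order (a step that is already met when the one before it is completed fails the run):
1. the nut is loosened well away from the lug while the bolt still stands in its slot (value of joint nut above 1.6 rad and value of joint bolt below 0.12 rad), for 0.1 s.
2. the bolt has swung out of the slot (value of joint bolt above 0.6 rad), for 0.1 s.
At the end, for the whole second after the job is handed in: the bolt is folded outward to 1.3 rad or more from upright (1.57 is level) and at rest, and the wing nut is still loosened (above 1.6 rad) (value of joint bolt above 1.3 rad and velocity of joint bolt below 0.05 rad/s and value of joint nut above 1.6 rad); the robot touches nothing.
It fails at once if the bolt is forced: its shank or washer bears on the lug, or the nut jams on the lock ring, with more than 40 N (contact force between yoke and pot above 40 N).
It fails at once if the bolt is slammed down (faster than 3 rad/s) (velocity of joint bolt above 3 rad/s).
It fails at once if a bystander is moved by more than 20 mm (distance of any of amber_bottle, tip_rack, red_cap, petri_dish, beaker, measuring_cylinder, spanner from where it was at the start of the episode above 0.02 m).
It also fails if it takes over 72 s, if anything falls off the work surface, if the arm or the gripper's body presses on something with over 40 N, if the wrist force passes 120 N, or if a joint passes its speed limit or range.

## Working session

There is one attempt and no reset: what is moved stays moved. The work goes in short steps, Python scripts to look and compute and a tool call to move; the robot and the scene stay as the last step left them, time stands still between calls to the robot, and variables do not carry over. Pictures are saved under pics/ and viewed, about 8 in all and at most 12, crops included, and the job is handed in when it is done.

Besides the shell and the picture viewer there is one more tool, called after "Call:" as a command line: name --argument value ..., lists and objects as JSON in quotes. apply_moves: Moves the arm, as the interface text tells. Its arguments: {"type":"object","properties":{"deltas":{"type":"array","items":{"type":"object","properties":{"translation":{"type":"array","items":{"type":"number"}},"turn":{"type":"array","items":{"type":"number"}},"hand":{"type":"number"}}}},"newtons":{"type":"number"}},"required":["deltas"]}

```bash
mkdir -p pics; python3 - <<'E'
from bench import readout,camera,calibration
import cv2,numpy as np
for n in("scene","top"):
    im=camera(n);cv2.imwrite(f"pics/{n}0.png",im[:,:,::-1])
    c=calibration(n);print(n,c["fx"],c["fy"],c["cx"],c["cy"],c["D"]);E=np.array(c["extrinsics"]);print(E.round(3), (-E[:3,:3].T@E[:3,3]).round(3))
s=readout.read_state();print(s)
E
```

```text
scene 401.89358086636037 401.89358086636037 316.8551240625831 195.90817467028097 [-0.09295646  0.          0.          0.          0.        ]
[[ 0.336  0.942 -0.008 -0.204]
 [ 0.786 -0.285 -0.548 -0.375]
 [-0.519  0.178 -0.836  1.468]
 [ 0.     0.     0.     1.   ]] [ 1.124 -0.175  1.02 ]
top 416.4750405078571 416.4750405078571 310.87409309271214 201.71543819093213 [0.01680638 0.         0.         0.         0.        ]
[[-0.103 -0.995 -0.007  0.056]
 [-0.974  0.103 -0.204  0.558]
 [ 0.204 -0.015 -0.979  1.084]
 [ 0.     0.     0.     1.   ]] [0.328 0.014 1.175]
{'time': 0.1, 'joint_positions': array([ 1.25738525,  0.33277084, -0.06468591,  1.46083098,  0.02163249,
        1.34988067, -0.08849847]), 'joint_vel': array([ 0.0007953 , -0.00126397, -0.00135684, -0.00296031, -0.00055155,
        0.00147338,  0.0009799 ]), 'joint_torque': array([ 6.25497778e-04, -6.24545002e+01,  2.42200331e-02, -3.90716350e+01,
       -6.13416242e-02,  3.65768548e-02,  1.14742893e-04]), 'ee_pos': array([ 0.17909739, -0.59846675,  0.23586966]), 'eef_rot': array([ 9.89446036e-01,  1.44900606e-01, -1.30387390e-04, -5.82451898e-04]), 'ft_force': array([ 1.18443606,  0.29786753, -0.12721069]), 'torque': array([ 0.00804424, -0.04559279,  0.00903675]), 'width': 0.0867750951423194}
```

View pics/scene0.png

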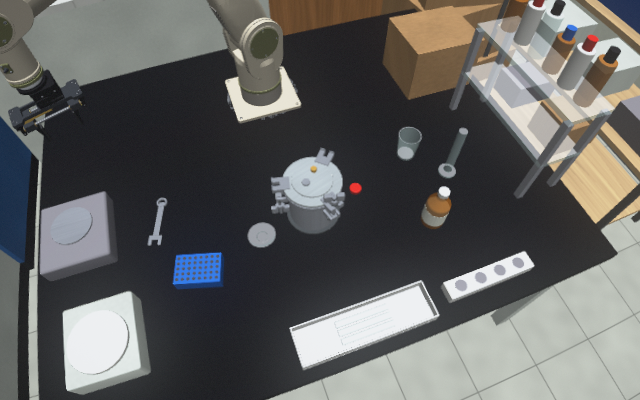

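View pics/top0.png

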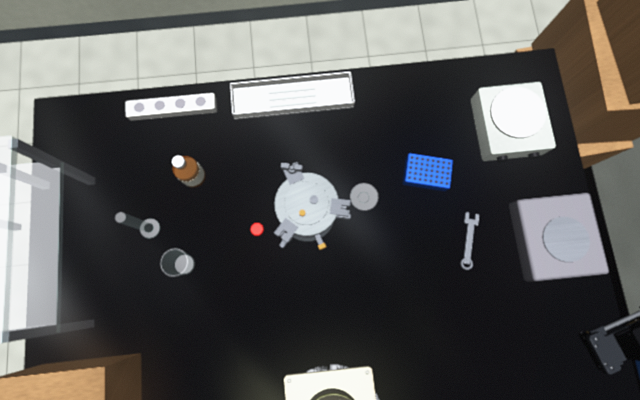

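The pot is at about (306,204) in top and (312,190) in scene. Its lugs in top are near (291,172), (341,208) and (287,232). I need crops to see which bolt is standing.

```bash
python3 - <<'E'
import cv2,numpy as np
a=cv2.imread("pics/top0.png")[150:265,250:390];b=cv2.imread("pics/scene0.png")[140:240,255:375]
r=lambda i,f:cv2.resize(i,None,fx=f,fy=f,interpolation=cv2.INTER_CUBIC)
a=r(a,5);b=r(b,5)
cv2.imwrite("pics/ct.png",a);cv2.imwrite("pics/cs.png",b)
E
```

```text
(no output)
```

View pics/ct.png

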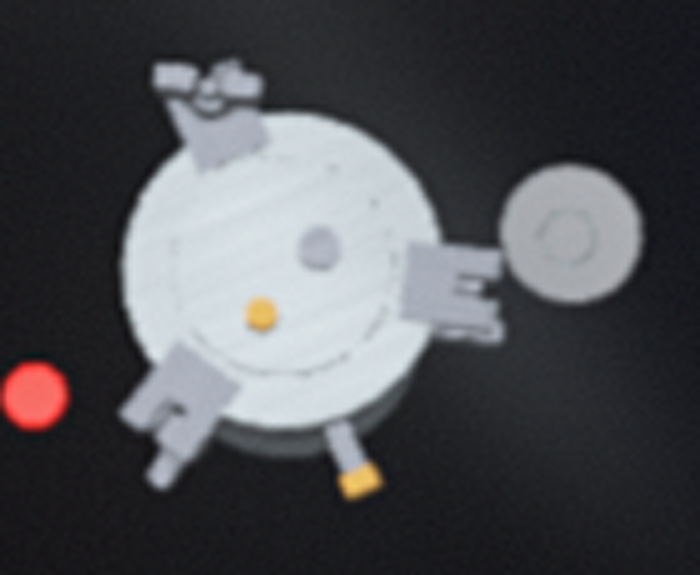

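View pics/cs.png

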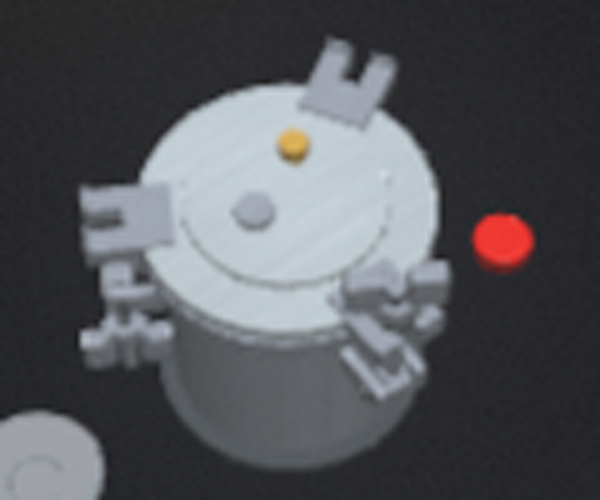

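The standing bolt is on the far side from the robot: its wings are at about (291.6,168) in top and (335,197) in scene. Next I'll triangulate the wings and the lid.

```bash
cat >h.py <<'E'
import numpy as np,cv2
from bench import calibration
def ray(n,p):
    c=calibration(n);K=np.array([[c["fx"],0,c["cx"]],[0,c["fy"],c["cy"]],[0,0,1]])
    u=cv2.undistortPoints(np.array([[p]],float),K,np.array(c["D"]))[0,0]
    E=np.array(c["extrinsics"]);R=E[:3,:3];return -R.T@E[:3,3],R.T@np.r_[u,1]
def plane(n,p,z):
    o,d=ray(n,p);return o+d*(z-o[2])/d[2]
def tri(a,b):
    o1,d1=ray("top",a);o2,d2=ray("scene",b)
    s=np.linalg.lstsq(np.c_[d1,-d2],o2-o1,rcond=None)[0]
    p,q=o1+s[0]*d1,o2+s[1]*d2;return (p+q)/2,np.linalg.norm(p-q)
def T(x,y):return (250+(x+.5)/5-.5,150+(y+.5)/5-.5)
def S(x,y):return (255+(x+.5)/5-.5,140+(y+.5)/5-.5)
E
python3 - <<'E'
from h import *
print("bolt tri",tri(T(210,80),S(397,280)))
print("wing far-left/right",tri(T(175,77),S(432,275)),tri(T(245,82),S(370,280)))
for n,f,w in(("top",T,(270,200,60,45)),("scene",S,0)):pass
# lid contour: bright
for n,(x0,y0,x1,y1) in(("top",(268,165,345,242)),("scene",(275,150,348,212))):
    im=cv2.imread(f"pics/{n}0.png");g=im.min(2);m=((g>165)).astype('u1');k=np.zeros_like(m);k[y0:y1,x0:x1]=m[y0:y1,x0:x1]
    cs,_=cv2.findContours(k,cv2.RETR_EXTERNAL,cv2.CHAIN_APPROX_NONE);c=max(cs,key=cv2.contourArea)
    h=cv2.convexHull(c)[:,0].astype(float);P=np.array([plane(n,p,.158)[:2] for p in h])
    A=np.c_[2*P,np.ones(len(P))];s=np.linalg.lstsq(A,(P**2).sum(1),rcond=None)[0]
    print(n,len(h),"centre",s[:2],"r",np.sqrt(s[2]+s[0]**2+s[1]**2))
print("red cap",plane("top",T(35,396),.014),plane("scene",S(502,240),.014))
print("lug tips top z.16", plane("top",T(500,290),.162),plane("top",T(137,450),.162))
print("knobs",tri(T(320,245),S(253,208)),tri(T(262,313),S(293,143)))
E
```

```text
bolt tri (array([0.62707948, 0.03818978, 0.19673673]), np.float64(0.0026804643049989554))
wing far-left/right (array([0.63035977, 0.05518274, 0.19702673]), np.float64(0.0029353466374877867)) (array([0.62392523, 0.02312635, 0.19964495]), np.float64(0.006568395047175589))
top 19 centre [0.53222629 0.01537499] r 0.08707106343307651
scene 25 centre [0.53954727 0.01208839] r 0.0774706733679188
red cap [0.50872843 0.15641941 0.014     ] [0.51166009 0.15754174 0.014     ]
lug tips top z.16 [ 0.51445921 -0.09496367  0.162     ] [0.45406231 0.09078215 0.162     ]
knobs (array([ 0.54461595, -0.00820356,  0.17098729]), np.float64(0.000649182810056693)) (array([0.51341606, 0.02416075, 0.173254  ]), np.float64(0.0017839308377045379))
```

Call:
apply_moves --deltas '[{"translation": [0.025,0.03,0.02],"turn": [0,0,0.06]},{"translation": [0.028,0.04,0.02],"turn": [0,0,0.068]},{"translation": [0.028,0.04,0.02],"turn": [0,0,0.068]},{"translation": [0.028,0.04,0],"turn": [0,0,0.068]},{"translation": [0.028,0.04,0],"turn": [0,0,0.068]}]'

```text
invalid input
```

Call:
apply_moves --deltas '[{"translation": [0.028,0.04,0],"turn": [0,0,0.068]},{"translation": [0.028,0.04,0],"turn": [0,0,0.068]},{"translation": [0.028,0.04,0],"turn": [0,0,0.068]},{"translation": [0.028,0.04,0],"turn": [0,0,0.068]},{"translation": [0.028,0.04,0],"turn": [0,0,0.068]}]'

```text
invalid input
```

Call:
apply_moves --deltas '[{"translation": [0.028,0.04,0],"turn": [0,0,0.068]},{"translation": [0.028,0.04,0],"turn": [0,0,0.068]},{"translation": [0.028,0.04,0],"turn": [0,0,0.068]},{"translation": [0.028,0.04,0],"turn": [0,0,0.068]},{"translation": [0,0,0],"turn": [0,0,0]}]'

```text
invalid input
```

```bash
cat >>h.py <<'E'
def st():
    from bench import readout
    from scipy.spatial.transform import Rotation as R
    s=readout.read_state();M=R.from_quat(s["eef_rot"]).as_matrix()
    print("t%.1f"%s["time"],"p",s["ee_pos"].round(4),"yhead %.3f"%np.arctan2(M[1,1],M[0,1]),"z",M[:,2].round(3),"q",s["joint_positions"].round(2),"F",s["ft_force"].round(1),"M",s["torque"].round(2),"w %.4f"%s["width"]);return s
E
python3 -c "from h import *;st()"
```

```text
t0.1 p [ 0.1791 -0.5985  0.2359] yhead -1.280 z [-0.     0.001 -1.   ] q [ 1.26  0.33 -0.06  1.46  0.02  1.35 -0.09] F [ 1.2  0.3 -0.1] M [ 0.01 -0.05  0.01] w 0.0868
```

Call:
apply_moves --deltas '[{"translation": [0.025,0.03,0.02],"turn": [0,0,0.06],"hand": 0.06},{"translation": [0.028,0.04,0.02],"turn": [0,0,0.068],"hand": 0.06},{"translation": [0.028,0.04,0.02],"turn": [0,0,0.068],"hand": 0.06},{"translation": [0.028,0.04,0],"turn": [0,0,0.068],"hand": 0.06},{"translation": [0.028,0.04,0],"turn": [0,0,0.068],"hand": 0.06}]' --newtons 20

```text
time: 0.6
ee_pos: [0.3112, -0.4075, 0.2929]
eef_rot: [0.952, 0.306, -0.003, -0.003]
ft_force: [1.1, 0.3, -0.7]
width: 0.0619
```

Call:
apply_moves --deltas '[{"translation": [0.028,0.04,0],"turn": [0,0,0.068],"hand": 0.05},{"translation": [0.028,0.04,0],"turn": [0,0,0.068],"hand": 0.05},{"translation": [0.028,0.04,0],"turn": [0,0,0.068],"hand": 0.05},{"translation": [0.028,0.04,0],"turn": [0,0,0.068],"hand": 0.05},{"translation": [0.028,0.04,0],"turn": [0,0,0.068],"hand": 0.05}]'

```text
time: 1.1
ee_pos: [0.4524, -0.2011, 0.2928]
eef_rot: [0.884, 0.468, -0.004, -0.001]
ft_force: [0.4, -1.0, 0.3]
width: 0.05
```

Call:
apply_moves --deltas '[{"translation": [0.028,0.04,0],"turn": [0,0,0.068],"hand": 0.05},{"translation": [0.028,0.04,0],"turn": [0,0,0.068],"hand": 0.05},{"translation": [0.028,0.04,0],"turn": [0,0,0.068],"hand": 0.05},{"translation": [0.028,0.04,0],"turn": [0,0,0.068],"hand": 0.05},{"translation": [0.028,0.04,0],"turn": [0,0,0.068],"hand": 0.05}]'

```text
time: 1.6
ee_pos: [0.5939, 0.0048, 0.2923]
eef_rot: [0.788, 0.616, -0.004, -0.0]
ft_force: [0.3, -1.2, 0.5]
width: 0.05
```

```bash
python3 -c "from h import *;st()"
```

```text
t1.6 p [0.5939 0.0048 0.2923] yhead -0.244 z [-0.007 -0.005 -1.   ] q [ 0.46  0.32 -0.69  1.42  0.21  1.48 -0.47] F [ 0.3 -1.2  0.5] M [-0.04 -0.07 -0.01] w 0.0500
```

Call:
apply_moves --deltas '[{"translation": [0.03,0.033,-0.02],"turn": [-0.005,0.007,0.04],"hand": 0.05},{"translation": [0,0,-0.03],"turn": [0,0,0],"hand": 0.05},{"translation": [0,0,-0.012],"turn": [0,0,0],"hand": 0.05},{"translation": [0,0,0],"turn": [0,0,0],"hand": 0.05}]'

```text
time: 2.0
ee_pos: [0.6255, 0.0477, 0.2263]
eef_rot: [0.771, 0.637, -0.008, -0.003]
ft_force: [0.2, 0.7, -0.2]
width: 0.0501
```

```bash
python3 - <<'E'
from h import *
from bench import camera
im=camera("scene")[:,:,::-1];cv2.imwrite("pics/s1.png",cv2.resize(im[120:240,270:390],None,fx=5,fy=5,interpolation=cv2.INTER_CUBIC));st()
E
```

```text
t2.0 p [0.6257 0.0472 0.2273] yhead -0.191 z [-0.016 -0.006 -1.   ] q [ 0.36  0.44 -0.69  1.42  0.28  1.4  -0.53] F [-0.3  0.2 -0.7] M [-0.02 -0.11 -0.05] w 0.0502
```

View pics/s1.png

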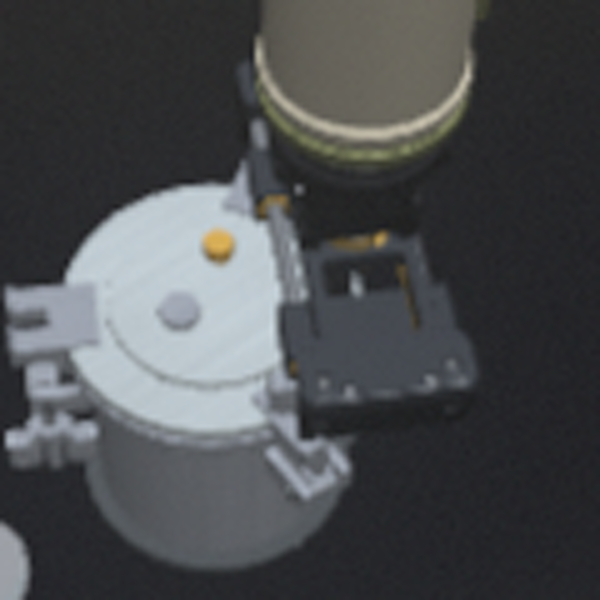

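Call:
apply_moves --deltas '[{"translation": [-0.001,-0.0082,-0.01],"turn": [0.006,-0.016,0],"hand": 0.05},{"translation": [0,0,-0.01],"turn": [0,0,0],"hand": 0.05},{"translation": [0,0,0],"turn": [0,0,0],"hand": 0.05}]'

```text
time: 2.35
ee_pos: [0.6254, 0.0358, 0.2109]
eef_rot: [0.773, 0.635, 0.002, 0.002]
ft_force: [-0.2, 0.3, 0.1]
width: 0.0496
```

```bash
python3 -c "from h import *;st()"
```

```text
t2.4 p [0.6254 0.0358 0.2109] yhead -0.196 z [ 0.005 -0.002 -1.   ] q [ 0.39  0.43 -0.69  1.47  0.28  1.34 -0.52] F [-0.2  0.3  0.1] M [-0.04 -0.08  0.03] w 0.0496
```

Call:
apply_moves --deltas '[{"translation": [-0.0005,0.0025,-0.009],"turn": [0.002,0.005,0],"hand": 0.05},{"translation": [0,0,-0.009],"turn": [0,0,0],"hand": 0.05},{"translation": [0,0,-0.004],"turn": [0,0,0],"hand": 0.05},{"translation": [0,0,0],"turn": [0,0,0],"hand": 0.05}]'

```text
time: 2.75
ee_pos: [0.6254, 0.0383, 0.1894]
eef_rot: [0.773, 0.634, 0.001, 0.001]
ft_force: [-1.0, -0.8, -0.4]
width: 0.05
```

```bash
python3 -c "from h import *;st()"
```

```text
t2.8 p [0.6254 0.0383 0.1894] yhead -0.197 z [ 0.002 -0.    -1.   ] q [ 0.38  0.45 -0.69  1.49  0.29  1.3  -0.53] F [-1.  -0.8 -0.4] M [-0.07 -0.07  0.02] w 0.0500
```

Call:
apply_moves --deltas '[{"translation": [0,0.0005,-0.004],"turn": [0,0,0],"hand": 0.03},{"translation": [0,0,0],"turn": [0,0,0],"hand": 0.02},{"translation": [0,0,0],"turn": [0,0,0],"hand": 0.016},{"translation": [0,0,0],"turn": [0,0,0],"hand": 0.014}]' --newtons 5

```text
time: 3.15
ee_pos: [0.6256, 0.0394, 0.1853]
eef_rot: [0.773, 0.634, 0.001, 0.001]
ft_force: [0.4, -0.2, -0.8]
width: 0.026
```

```bash
python3 -c "from h import *;st()"
```

```text
t3.1 p [0.6256 0.0394 0.1853] yhead -0.196 z [ 0.002  0.    -1.   ] q [ 0.38  0.45 -0.69  1.5   0.29  1.3  -0.53] F [ 0.4 -0.2 -0.8] M [-0.03 -0.09  0.02] w 0.0260
```

Call:
apply_moves --deltas '[{"translation": [0,0,0],"turn": [0,0,0],"hand": 0.008},{"translation": [0,0,0],"turn": [0,0,0],"hand": 0.008},{"translation": [0,0,0],"turn": [0,0,0],"hand": 0.008}]'

```text
time: 3.45
ee_pos: [0.6257, 0.0394, 0.1855]
eef_rot: [0.773, 0.634, 0.001, 0.001]
ft_force: [0.3, -0.6, -0.7]
width: 0.0176
```

```bash
python3 -c "from h import *;st()"
```

```text
t3.5 p [0.6257 0.0394 0.1855] yhead -0.196 z [ 0.003  0.    -1.   ] q [ 0.38  0.45 -0.69  1.5   0.29  1.3  -0.53] F [ 0.3 -0.6 -0.7] M [-0.   -0.12  0.01] w 0.0176
```

Call:
apply_moves --deltas '[{"translation": [0,0,0],"turn": [0,0,0],"hand": 0.004},{"translation": [0,0,0],"turn": [0,0,0],"hand": 0.004},{"translation": [0,0,0],"turn": [0,0,0],"hand": 0.004}]' --newtons 12

```text
time: 3.75
ee_pos: [0.6257, 0.0394, 0.1855]
eef_rot: [0.773, 0.634, 0.001, 0.001]
ft_force: [-0.3, -0.3, -0.6]
width: 0.017
```

```bash
python3 -c "from h import *;st()"
```

```text
t3.8 p [0.6257 0.0394 0.1855] yhead -0.196 z [ 0.003  0.    -1.   ] q [ 0.38  0.45 -0.69  1.5   0.29  1.3  -0.53] F [-0.3 -0.3 -0.6] M [ 0.02 -0.13 -0.01] w 0.0170
```

Call:
apply_moves --deltas '[{"translation": [0,0,0],"turn": [0,0,0.1],"hand": 0.004},{"translation": [0,0,0],"turn": [0,0,0.05],"hand": 0.004},{"translation": [0,0,0],"turn": [0,0,0],"hand": 0.004}]'

```text
time: 4.05
ee_pos: [0.6256, 0.0393, 0.1856]
eef_rot: [0.722, 0.692, 0.001, 0.001]
ft_force: [-0.3, 0.5, -0.7]
width: 0.0168
```

```bash
python3 -c "from h import *;st()"
```

```text
t4.0 p [0.6256 0.0393 0.1856] yhead -0.042 z [ 0.002  0.    -1.   ] q [ 0.4   0.46 -0.71  1.5   0.31  1.3  -0.38] F [-0.3  0.5 -0.7] M [-0.02 -0.04 -0.11] w 0.0168
```

Call:
apply_moves --deltas '[{"translation": [0,0,0],"turn": [0,0,0],"hand": 0.002},{"translation": [0,0,0],"turn": [0,0,0],"hand": 0.002},{"translation": [0,0,0],"turn": [0,0,0],"hand": 0.002}]' --newtons 35

```text
time: 4.35
ee_pos: [0.6256, 0.0393, 0.1856]
eef_rot: [0.723, 0.691, 0.001, 0.001]
ft_force: [0.3, 0.4, -0.5]
width: 0.0155
```

```bash
python3 -c "from h import *;st()"
```

```text
t4.3 p [0.6256 0.0393 0.1856] yhead -0.046 z [ 0.002  0.001 -1.   ] q [ 0.4   0.46 -0.71  1.5   0.3   1.3  -0.39] F [ 0.3  0.4 -0.5] M [-0.02 -0.07 -0.09] w 0.0155
```

Call:
apply_moves --deltas '[{"translation": [0,0,0],"turn": [0,0,0],"hand": 0.002},{"translation": [0,0,0],"turn": [0,0,0],"hand": 0.002},{"translation": [0,0,0],"turn": [0,0,0],"hand": 0.002},{"translation": [0,0,0],"turn": [0,0,0],"hand": 0.002}]' --newtons 50

```text
time: 4.75
ee_pos: [0.6257, 0.0393, 0.1857]
eef_rot: [0.723, 0.69, 0.001, 0.001]
ft_force: [0.6, 0.1, -0.6]
width: 0.015
```

```bash
python3 -c "from h import *;st()"
```

```text
t4.8 p [0.6257 0.0393 0.1857] yhead -0.047 z [ 0.002  0.    -1.   ] q [ 0.4   0.46 -0.71  1.5   0.31  1.3  -0.39] F [ 0.6  0.1 -0.6] M [ 0.01 -0.06 -0.12] w 0.0150
```

Call:
apply_moves --deltas '[{"translation": [0,0,0],"turn": [0,0,-0.08],"hand": 0.002},{"translation": [0,0,0],"turn": [0,0,-0.08],"hand": 0.002},{"translation": [0,0,0],"turn": [0,0,0],"hand": 0.002}]' --newtons 15

```text
time: 5.05
ee_pos: [0.6258, 0.0391, 0.1854]
eef_rot: [0.778, 0.629, 0.001, 0.001]
ft_force: [-0.3, -0.2, -0.9]
width: 0.0172
```

```bash
python3 -c "from h import *;st()"
```

```text
t5.0 p [0.6258 0.0391 0.1854] yhead -0.211 z [ 0.003 -0.    -1.   ] q [ 0.38  0.45 -0.68  1.5   0.29  1.29 -0.54] F [-0.3 -0.2 -0.9] M [-0.07 -0.29  0.07] w 0.0172
```

Call:
apply_moves --deltas '[{"translation": [0,0,0],"turn": [0,0,0],"hand": 0.03},{"translation": [0,0,0],"turn": [0,0,0.12],"hand": 0.03},{"translation": [0,0,0],"turn": [0,0,0.13],"hand": 0.02},{"translation": [0,0,0],"turn": [0,0,0],"hand": 0.004},{"translation": [0,0,0],"turn": [0,0,0],"hand": 0.004}]' --newtons 12

```text
time: 5.55
ee_pos: [0.6258, 0.0394, 0.1859]
eef_rot: [0.688, 0.725, 0.001, 0.001]
ft_force: [-0.5, -0.2, -1.2]
width: 0.0183
```

Call:
apply_moves --deltas '[{"translation": [0,0,0],"turn": [0,0,0],"hand": 0.004},{"translation": [0,0,0],"turn": [0,0,0],"hand": 0.004},{"translation": [0,0,0],"turn": [0,0,0],"hand": 0.004}]'

```text
time: 5.85
ee_pos: [0.6258, 0.0393, 0.1859]
eef_rot: [0.69, 0.724, 0.001, 0.001]
ft_force: [0.4, 0.4, -0.1]
width: 0.0181
```

```bash
python3 - <<'E'
from h import *
from bench import camera
im=camera("scene")[:,:,::-1];cv2.imwrite("pics/s2.png",cv2.resize(im[140:220,290:380],None,fx=7,fy=7,interpolation=cv2.INTER_CUBIC));st()
E
```

```text
t5.9 p [0.6258 0.0393 0.1859] yhead 0.047 z [ 0.003  0.001 -1.   ] q [ 0.41  0.46 -0.73  1.49  0.31  1.3  -0.3 ] F [-0.1 -0.6 -0.3] M [-0.02 -0.12 -0.13] w 0.0180
```

View pics/s2.png

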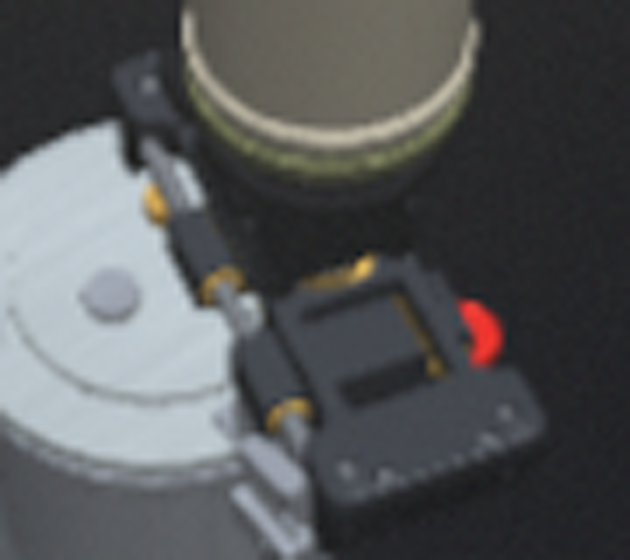

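The width changes with grip force and stays near 18 mm, so I think the fingertips are on the 18 mm hub below the wings. I'll go 7 mm higher.

Call:
apply_moves --deltas '[{"translation": [0,0,0],"turn": [0,0,0],"hand": 0.035},{"translation": [0,0,0.007],"turn": [0,0,-0.12],"hand": 0.035},{"translation": [0,0,0],"turn": [0,0,-0.1],"hand": 0.02},{"translation": [0,0,0],"turn": [0,0,0],"hand": 0.004},{"translation": [0,0,0],"turn": [0,0,0],"hand": 0.004}]' --newtons 10

```text
time: 6.4
ee_pos: [0.6259, 0.0395, 0.1932]
eef_rot: [0.767, 0.642, 0.001, 0.001]
ft_force: [-0.3, 0.0, 0.3]
width: 0.0175
```

Call:
apply_moves --deltas '[{"translation": [0,0,0],"turn": [0,0,0],"hand": 0.004},{"translation": [0,0,0],"turn": [0,0,0],"hand": 0.004},{"translation": [0,0,0],"turn": [0,0,0],"hand": 0.004}]'

```text
time: 6.7
ee_pos: [0.6259, 0.0395, 0.1931]
eef_rot: [0.766, 0.643, 0.001, 0.001]
ft_force: [-0.4, 0.6, 0.8]
width: 0.0134
```

```bash
python3 -c "from h import *;st()"
```

```text
t6.7 p [0.6259 0.0395 0.1931] yhead -0.173 z [ 0.003  0.    -1.   ] q [ 0.39  0.45 -0.69  1.49  0.29  1.31 -0.51] F [-0.4  0.6  0.8] M [ 0.03 -0.02 -0.16] w 0.0134
```

Call:
apply_moves --deltas '[{"translation": [0,0,0],"turn": [0,0,0],"hand": 0.004},{"translation": [0,0,0],"turn": [0,0,0],"hand": 0.004},{"translation": [0,0,0],"turn": [0,0,0],"hand": 0.004}]' --newtons 25

```text
time: 7.0
ee_pos: [0.6259, 0.0396, 0.1933]
eef_rot: [0.765, 0.644, 0.001, 0.001]
ft_force: [-0.3, 0.2, 0.4]
width: 0.012
```

```bash
python3 -c "from h import *;st()"
```

```text
t7.0 p [0.6259 0.0396 0.1933] yhead -0.172 z [ 0.003  0.    -1.   ] q [ 0.39  0.45 -0.69  1.49  0.29  1.31 -0.51] F [-0.3  0.2  0.4] M [ 0.06 -0.   -0.13] w 0.0120
```

Call:
apply_moves --deltas '[{"translation": [0,0,0.0002],"turn": [0,0,0.12],"hand": 0.004},{"translation": [0,0,0.0002],"turn": [0,0,0.12],"hand": 0.004},{"translation": [0,0,0.0002],"turn": [0,0,0.12],"hand": 0.004}]'

```text
time: 7.3
ee_pos: [0.6255, 0.0396, 0.1938]
eef_rot: [0.634, 0.774, 0.001, 0.001]
ft_force: [-0.9, 0.1, 0.1]
width: 0.0119
```

```bash
python3 -c "from h import *;st()"
```

```text
t7.3 p [0.6255 0.0396 0.1938] yhead 0.199 z [ 0.002  0.001 -1.   ] q [ 0.43  0.46 -0.76  1.48  0.32  1.32 -0.16] F [-0.9  0.1  0.1] M [ 0.01  0.11 -0.08] w 0.0119
```

Call:
apply_moves --deltas '[{"translation": [0,0,0.0002],"turn": [0,0,0.13],"hand": 0.004},{"translation": [0,0,0.0002],"turn": [0,0,0.13],"hand": 0.004},{"translation": [0,0,0.0002],"turn": [0,0,0.13],"hand": 0.004},{"translation": [0,0,0.0002],"turn": [0,0,0.13],"hand": 0.004},{"translation": [0,0,0.0002],"turn": [0,0,0.13],"hand": 0.004}]'

```text
time: 7.8
ee_pos: [0.6247, 0.0392, 0.1945]
eef_rot: [0.34, 0.94, 0.0, -0.0]
ft_force: [-1.5, -0.4, 0.0]
width: 0.0116
```

Call:
apply_moves --deltas '[{"translation": [0,0,0.0002],"turn": [0,0,0.13],"hand": 0.004},{"translation": [0,0,0.0002],"turn": [0,0,0.13],"hand": 0.004},{"translation": [0,0,0.0002],"turn": [0,0,0.13],"hand": 0.004},{"translation": [0,0,0.0002],"turn": [0,0,0.13],"hand": 0.004},{"translation": [0,0,0.0002],"turn": [0,0,0.13],"hand": 0.004}]'

```text
time: 8.3
ee_pos: [0.6242, 0.0386, 0.1955]
eef_rot: [0.009, 1.0, -0.0, -0.001]
ft_force: [-0.8, -0.4, -0.4]
width: 0.0119
```

```bash
python3 -c "from h import *;st()"
```

```text
t8.3 p [0.6242 0.0386 0.1955] yhead 1.554 z [-0.002 -0.001 -1.   ] q [ 0.58  0.55 -1.    1.47  0.47  1.37  1.11] F [-0.8 -0.4 -0.4] M [ 0.11 -0.04 -0.07] w 0.0119
```

Call:
apply_moves --deltas '[{"translation": [0,0,0.0002],"turn": [0,0,0.13],"hand": 0.004},{"translation": [0,0,0.0002],"turn": [0,0,0.13],"hand": 0.004},{"translation": [0,0,0],"turn": [0,0,0],"hand": 0.004},{"translation": [0.0014,0.0004,0],"turn": [-0.0043,0.0144,0],"hand": 0.004},{"translation": [0.0014,0.0004,0],"turn": [-0.0043,0.0144,0],"hand": 0.004}]'

```text
time: 8.8
ee_pos: [0.6267, 0.0386, 0.1958]
eef_rot: [-0.124, 0.992, -0.003, -0.017]
ft_force: [-1.3, 0.6, 0.9]
width: 0.0116
```

```bash
python3 -c "from h import *;st()"
```

```text
t8.8 p [0.6267 0.0386 0.1958] yhead 1.820 z [-0.033 -0.011 -0.999] q [ 0.58  0.6  -1.04  1.43  0.51  1.43  1.35] F [-1.3  0.6  0.9] M [ 0.34 -0.09 -0.09] w 0.0116
```

Call:
apply_moves --deltas '[{"translation": [0.0014,0.0004,0],"turn": [-0.0043,0.0144,0],"hand": 0.004},{"translation": [0.0014,0.0004,0],"turn": [-0.0043,0.0144,0],"hand": 0.004}]'

```text
time: 9.0
ee_pos: [0.6299, 0.0397, 0.1957]
eef_rot: [-0.123, 0.992, -0.006, -0.033]
ft_force: [-1.1, 0.3, 0.6]
width: 0.0116
```

```bash
python3 -c "from h import *;st()"
```

```text
t9.0 p [0.6299 0.0397 0.1957] yhead 1.817 z [-0.064 -0.02  -0.998] q [ 0.54  0.62 -1.02  1.39  0.52  1.48  1.35] F [-1.1  0.3  0.6] M [ 0.25 -0.13  0.06] w 0.0116
```

Call:
apply_moves --deltas '[{"translation": [0.0014,0.0004,-0.0001],"turn": [-0.0043,0.0144,0],"hand": 0.004},{"translation": [0.0014,0.0004,-0.0001],"turn": [-0.0043,0.0144,0],"hand": 0.004}]'

```text
time: 9.2
ee_pos: [0.6328, 0.0407, 0.1955]
eef_rot: [-0.122, 0.991, -0.009, -0.05]
ft_force: [0.0, -0.2, 1.7]
width: 0.0114
```

```bash
python3 -c "from h import *;st()"
```

```text
t9.2 p [0.6328 0.0407 0.1955] yhead 1.816 z [-0.096 -0.03  -0.995] q [ 0.51  0.65 -1.01  1.35  0.53  1.52  1.34] F [ 0.  -0.2  1.7] M [ 0.11 -0.08  0.03] w 0.0114
```

Call:
apply_moves --deltas '[{"translation": [0.0015,0.0005,-0.0002],"turn": [-0.0043,0.0144,0],"hand": 0.004},{"translation": [0.0015,0.0005,-0.0002],"turn": [-0.0043,0.0144,0],"hand": 0.004},{"translation": [0.0015,0.0005,-0.0002],"turn": [-0.0043,0.0144,0],"hand": 0.004}]'

```text
time: 9.5
ee_pos: [0.6364, 0.0417, 0.1953]
eef_rot: [-0.122, 0.99, -0.014, -0.076]
ft_force: [-8.2, -2.0, 5.8]
width: 0.0115
```

```bash
python3 -c "from h import *;st()"
```

```text
t9.5 p [0.6364 0.0417 0.1953] yhead 1.816 z [-0.147 -0.046 -0.988] q [ 0.46  0.69 -0.98  1.29  0.54  1.6   1.34] F [-8.2 -2.   5.8] M [-0.27  1.55 -0.06] w 0.0115
```

Call:
apply_moves --deltas '[{"translation": [-0.003,-0.0008,0.0002],"turn": [0.011,-0.037,0],"hand": 0.004},{"translation": [-0.003,-0.0008,0.0002],"turn": [0.011,-0.037,0],"hand": 0.004},{"translation": [-0.003,-0.0008,0.0002],"turn": [0.011,-0.037,0],"hand": 0.004},{"translation": [-0.002,-0.0006,0.0001],"turn": [0.011,-0.037,0],"hand": 0.004}]'

```text
time: 9.9
ee_pos: [0.6278, 0.0397, 0.1955]
eef_rot: [-0.122, 0.993, -0.0, 0.002]
ft_force: [-2.0, -1.7, 4.3]
width: 0.0115
```

```bash
python3 -c "from h import *;st()"
```

```text
t9.9 p [0.6278 0.0397 0.1955] yhead 1.815 z [ 0.004 -0.    -1.   ] q [ 0.61  0.58 -1.05  1.47  0.5   1.38  1.35] F [-2.  -1.7  4.3] M [-0.26  0.69 -0.06] w 0.0115
```

Call:
apply_moves --deltas '[{"translation": [-0.0018,-0.0006,0.0001],"turn": [0,0,0],"hand": 0.004},{"translation": [-0.0018,-0.0006,0.0001],"turn": [0,0,0],"hand": 0.004},{"translation": [0,0,0],"turn": [0,0,0],"hand": 0.004}]'

```text
time: 10.2
ee_pos: [0.6245, 0.0381, 0.1956]
eef_rot: [-0.121, 0.993, -0.0, 0.002]
ft_force: [-0.1, 0.4, -0.9]
width: 0.0117
```

```bash
python3 -c "from h import *;st()"
```

```text
t10.2 p [0.6245 0.0381 0.1956] yhead 1.814 z [ 0.004 -0.    -1.   ] q [ 0.62  0.57 -1.05  1.48  0.5   1.38  1.35] F [-0.1  0.4 -0.9] M [ 0.33 -0.31 -0.1 ] w 0.0117
```

Upright again. I'll turn 0.4 more, to about 2.9, and try again.

Call:
apply_moves --deltas '[{"translation": [0,0,0.0002],"turn": [0,0,0.13],"hand": 0.004},{"translation": [0,0,0.0002],"turn": [0,0,0.13],"hand": 0.004},{"translation": [0,0,0.0002],"turn": [0,0,0.13],"hand": 0.004},{"translation": [0,0,0],"turn": [0,0,0],"hand": 0.004}]'

```text
time: 10.6
ee_pos: [0.6251, 0.0385, 0.1961]
eef_rot: [-0.318, 0.948, 0.0, 0.0]
ft_force: [-1.3, -0.1, 1.7]
width: 0.0115
```

```bash
python3 -c "from h import *;st()"
```

```text
t10.6 p [0.6251 0.0385 0.1961] yhead 2.217 z [ 0.     0.001 -1.   ] q [ 0.65  0.61 -1.13  1.47  0.55  1.41  1.72] F [-1.3 -0.1  1.7] M [-0.04  0.1   0.04] w 0.0115
```

Call:
apply_moves --deltas '[{"translation": [0.0018,0.0005,0],"turn": [-0.0057,0.0192,0],"hand": 0.004},{"translation": [0.0018,0.0005,0],"turn": [-0.0057,0.0192,0],"hand": 0.004},{"translation": [0.0018,0.0005,-0.0001],"turn": [-0.0057,0.0192,0],"hand": 0.004},{"translation": [0.0018,0.0005,-0.0002],"turn": [-0.0057,0.0192,0],"hand": 0.004},{"translation": [0.0018,0.0005,-0.0002],"turn": [-0.0057,0.0192,0],"hand": 0.004}]'

```text
time: 11.1
ee_pos: [0.6346, 0.0413, 0.1956]
eef_rot: [-0.312, 0.948, 0.002, -0.055]
ft_force: [-4.5, -1.6, 4.3]
width: 0.0116
```

```bash
python3 -c "from h import *;st()"
```

```text
t11.1 p [0.6346 0.0413 0.1956] yhead 2.205 z [-0.105 -0.031 -0.994] q [ 0.53  0.69 -1.07  1.34  0.57  1.56  1.71] F [-4.5 -1.6  4.3] M [-0.21  0.72  0.05] w 0.0116
```

Call:
apply_moves --deltas '[{"translation": [0.001,0.0003,0],"turn": [-0.003,0.01,0],"hand": 0.004},{"translation": [0,0,0],"turn": [0,0,0],"hand": 0.004}]'

```text
time: 11.3
ee_pos: [0.6358, 0.0418, 0.1955]
eef_rot: [-0.312, 0.948, 0.002, -0.062]
ft_force: [-2.2, -1.6, 3.8]
width: 0.0117
```

```bash
python3 -c "from h import *;st()"
```

```text
t11.3 p [0.6358 0.0418 0.1955] yhead 2.204 z [-0.119 -0.035 -0.992] q [ 0.52  0.7  -1.06  1.32  0.58  1.58  1.71] F [-2.2 -1.6  3.8] M [-0.37  0.5   0.12] w 0.0117
```

Force has dropped, so I'll carry on in small steps.

Call:
apply_moves --deltas '[{"translation": [0.0014,0.0004,-0.0001],"turn": [-0.004,0.014,0],"hand": 0.004},{"translation": [0.0014,0.0004,-0.0002],"turn": [-0.004,0.014,0],"hand": 0.004}]'

```text
time: 11.5
ee_pos: [0.6379, 0.0423, 0.1953]
eef_rot: [-0.311, 0.947, 0.002, -0.078]
ft_force: [-7.4, -1.7, 4.9]
width: 0.0112
```

```bash
python3 -c "from h import *;st()"
```

```text
t11.5 p [0.6379 0.0423 0.1953] yhead 2.202 z [-0.149 -0.044 -0.988] q [ 0.49  0.73 -1.05  1.28  0.58  1.62  1.71] F [-7.4 -1.7  4.9] M [-0.25  1.36  0.04] w 0.0112
```

Call:
apply_moves --deltas '[{"translation": [-0.0028,-0.0008,0.0002],"turn": [0.0085,-0.028,0],"hand": 0.004},{"translation": [-0.0028,-0.0008,0.0002],"turn": [0.0085,-0.028,0],"hand": 0.004},{"translation": [-0.0028,-0.0008,0.0002],"turn": [0.0085,-0.028,0],"hand": 0.004},{"translation": [-0.0028,-0.0008,0.0001],"turn": [0.0085,-0.028,0],"hand": 0.004},{"translation": [-0.0026,-0.0008,0.0001],"turn": [0.0085,-0.028,0],"hand": 0.004}]'

```text
time: 12.0
ee_pos: [0.6276, 0.0393, 0.1959]
eef_rot: [-0.312, 0.95, 0.001, -0.0]
ft_force: [-1.5, -1.2, 3.0]
width: 0.0118
```

```bash
python3 -c "from h import *;st()"
```

```text
t12.0 p [0.6276 0.0393 0.1959] yhead 2.206 z [-0.001  0.002 -1.   ] q [ 0.64  0.62 -1.12  1.46  0.55  1.41  1.71] F [-1.5 -1.2  3. ] M [-0.33  0.65  0.02] w 0.0118
```

Call:
apply_moves --deltas '[{"translation": [-0.0016,-0.0005,0.0001],"turn": [0,0,0],"hand": 0.004},{"translation": [-0.0014,-0.0004,0.0001],"turn": [0,0,0],"hand": 0.004},{"translation": [0,0,0.0002],"turn": [0,0,0.12],"hand": 0.004},{"translation": [0,0,0.0002],"turn": [0,0,0.12],"hand": 0.004},{"translation": [0,0,0.0002],"turn": [0,0,0.12],"hand": 0.004}]'

```text
time: 12.5
ee_pos: [0.6253, 0.0381, 0.1964]
eef_rot: [-0.481, 0.877, 0.001, -0.001]
ft_force: [-1.2, 0.5, 1.1]
width: 0.0116
```

```bash
python3 -c "from h import *;st()"
```

```text
t12.5 p [0.6253 0.0381 0.1964] yhead 2.575 z [-0.002  0.001 -1.   ] q [ 0.68  0.65 -1.19  1.46  0.6   1.43  2.05] F [-1.2  0.5  1.1] M [-0.07  0.25 -0.13] w 0.0116
```

Call:
apply_moves --deltas '[{"translation": [0.0018,0.0005,0],"turn": [-0.0054,0.018,0],"hand": 0.004},{"translation": [0.0018,0.0005,0],"turn": [-0.0054,0.018,0],"hand": 0.004},{"translation": [0.0018,0.0005,-0.0001],"turn": [-0.0054,0.018,0],"hand": 0.004},{"translation": [0.0018,0.0005,-0.0002],"turn": [-0.0054,0.018,0],"hand": 0.004}]'

```text
time: 12.9
ee_pos: [0.6332, 0.0405, 0.196]
eef_rot: [-0.478, 0.877, 0.01, -0.041]
ft_force: [-0.9, 0.0, 2.1]
width: 0.0114
```

```bash
python3 -c "from h import *;st()"
```

```text
t12.9 p [0.6332 0.0405 0.196 ] yhead 2.566 z [-0.082 -0.021 -0.996] q [ 0.59  0.71 -1.14  1.36  0.62  1.55  2.04] F [-0.9  0.   2.1] M [-0.09  0.3   0.06] w 0.0114
```

Call:
apply_moves --deltas '[{"translation": [0.0014,0.0004,-0.0001],"turn": [-0.004,0.014,0],"hand": 0.004},{"translation": [0.0014,0.0004,-0.0002],"turn": [-0.004,0.014,0],"hand": 0.004},{"translation": [0.0012,0.0004,-0.0002],"turn": [-0.004,0.013,0],"hand": 0.004}]'

```text
time: 13.2
ee_pos: [0.6374, 0.0419, 0.1956]
eef_rot: [-0.476, 0.877, 0.015, -0.065]
ft_force: [-4.2, -2.1, 3.9]
width: 0.0117
```

```bash
python3 -c "from h import *;st()"
```

```text
t13.2 p [0.6374 0.0419 0.1956] yhead 2.562 z [-0.129 -0.036 -0.991] q [ 0.53  0.74 -1.12  1.3   0.62  1.61  2.04] F [-4.2 -2.1  3.9] M [-0.38  0.8   0.08] w 0.0117
```

Call:
apply_moves --deltas '[{"translation": [0.0008,0.0002,-0.0002],"turn": [-0.003,0.009,0],"hand": 0.004}]'

```text
time: 13.3
ee_pos: [0.6382, 0.0421, 0.1955]
eef_rot: [-0.476, 0.876, 0.016, -0.071]
ft_force: [-4.5, -2.0, 4.9]
width: 0.0117
```

Call:
apply_moves --deltas '[{"translation": [0.0008,0.0002,-0.0002],"turn": [-0.003,0.009,0],"hand": 0.004}]'

```text
time: 13.4
ee_pos: [0.6389, 0.0424, 0.1954]
eef_rot: [-0.476, 0.876, 0.017, -0.076]
ft_force: [-4.5, -1.7, 4.5]
width: 0.0117
```

Call:
apply_moves --deltas '[{"translation": [0.0008,0.0002,0],"turn": [-0.003,0.009,0],"hand": 0.004}]'

```text
time: 13.5
ee_pos: [0.6396, 0.0425, 0.1953]
eef_rot: [-0.476, 0.876, 0.018, -0.081]
ft_force: [-3.5, -2.1, 2.4]
width: 0.0112
```

Call:
apply_moves --deltas '[{"translation": [0.0008,0.0002,0],"turn": [-0.003,0.009,0],"hand": 0.004}]'

```text
time: 13.6
ee_pos: [0.6403, 0.0428, 0.1953]
eef_rot: [-0.475, 0.875, 0.019, -0.086]
ft_force: [-4.0, -1.5, 1.4]
width: 0.0117
```

```bash
python3 -c "from h import *;st()"
```

```text
t13.6 p [0.6403 0.0428 0.1953] yhead 2.558 z [-0.169 -0.049 -0.984] q [ 0.49  0.77 -1.1   1.25  0.63  1.67  2.05] F [-4.  -1.5  1.4] M [-0.2   0.68  0.08] w 0.0117
```

Call:
apply_moves --deltas '[{"translation": [0.001,0.0003,-0.0002],"turn": [-0.003,0.01,0],"hand": 0.004},{"translation": [0.001,0.0003,-0.0002],"turn": [-0.003,0.01,0],"hand": 0.004}]'

```text
time: 13.8
ee_pos: [0.6422, 0.0433, 0.1949]
eef_rot: [-0.475, 0.874, 0.021, -0.097]
ft_force: [-5.3, -1.4, 4.1]
width: 0.0118
```

```bash
python3 -c "from h import *;st()"
```

```text
t13.8 p [0.6422 0.0433 0.1949] yhead 2.556 z [-0.19  -0.056 -0.98 ] q [ 0.47  0.79 -1.09  1.22  0.63  1.7   2.05] F [-5.3 -1.4  4.1] M [-0.19  0.87  0.05] w 0.0118
```

Call:
apply_moves --deltas '[{"translation": [-0.0038,-0.001,0.0004],"turn": [0.0115,-0.039,0],"hand": 0.004},{"translation": [-0.0038,-0.001,0.0004],"turn": [0.0115,-0.039,0],"hand": 0.004},{"translation": [-0.0038,-0.001,0.0004],"turn": [0.0115,-0.039,0],"hand": 0.004},{"translation": [-0.0038,-0.001,0.0003],"turn": [0.0115,-0.039,0],"hand": 0.004},{"translation": [-0.0036,-0.001,0.0001],"turn": [0.0115,-0.037,0],"hand": 0.004}]'

```text
time: 14.3
ee_pos: [0.6279, 0.0398, 0.1962]
eef_rot: [-0.477, 0.879, -0.001, 0.008]
ft_force: [-1.6, -1.1, 3.9]
width: 0.0119
```

```bash
python3 -c "from h import *;st()"
```

```text
t14.3 p [0.6279 0.0398 0.1962] yhead 2.565 z [ 0.014  0.007 -1.   ] q [ 0.68  0.65 -1.2   1.47  0.6   1.41  2.04] F [-1.6 -1.1  3.9] M [-0.34  0.77  0.04] w 0.0119
```

Call:
apply_moves --deltas '[{"translation": [-0.0018,-0.0006,0.0002],"turn": [-0.003,0.007,0],"hand": 0.004},{"translation": [-0.0018,-0.0006,0.0002],"turn": [-0.003,0.007,0],"hand": 0.004},{"translation": [0,0,0.0002],"turn": [0,0,0.12],"hand": 0.004},{"translation": [0,0,0.0002],"turn": [0,0,0.12],"hand": 0.004},{"translation": [0,0,0],"turn": [0,0,0],"hand": 0.004}]'

```text
time: 14.8
ee_pos: [0.626, 0.0391, 0.1965]
eef_rot: [-0.582, 0.813, 0.001, 0.0]
ft_force: [-1.0, -1.4, 2.4]
width: 0.0117
```

```bash
python3 -c "from h import *;st()"
```

```text
t14.8 p [0.626  0.0391 0.1965] yhead 2.812 z [-0.001  0.002 -1.   ] q [ 0.7   0.68 -1.24  1.46  0.64  1.45  2.27] F [-1.  -1.4  2.4] M [-0.14  0.32 -0.03] w 0.0117
```

Call:
apply_moves --deltas '[{"translation": [0.0018,0.0005,0],"turn": [-0.0054,0.018,0],"hand": 0.004},{"translation": [0.0018,0.0005,0],"turn": [-0.0054,0.018,0],"hand": 0.004},{"translation": [0.0018,0.0005,0],"turn": [-0.0054,0.018,0],"hand": 0.004},{"translation": [0.0018,0.0005,-0.0001],"turn": [-0.0054,0.018,0],"hand": 0.004},{"translation": [0.0018,0.0005,-0.0002],"turn": [-0.0054,0.018,0],"hand": 0.004}]'

```text
time: 15.3
ee_pos: [0.6358, 0.042, 0.196]
eef_rot: [-0.577, 0.815, 0.018, -0.049]
ft_force: [-1.2, -1.7, 1.6]
width: 0.0116
```

Call:
apply_moves --deltas '[{"translation": [0.0014,0.0004,-0.0001],"turn": [-0.004,0.014,0],"hand": 0.004},{"translation": [0.0014,0.0004,-0.0002],"turn": [-0.004,0.014,0],"hand": 0.004}]'

```text
time: 15.5
ee_pos: [0.6388, 0.043, 0.1955]
eef_rot: [-0.576, 0.814, 0.023, -0.065]
ft_force: [-2.4, -0.6, 2.5]
width: 0.0116
```

```bash
python3 -c "from h import *;st()"
```

```text
t15.5 p [0.6388 0.043  0.1955] yhead 2.798 z [-0.132 -0.037 -0.991] q [ 0.54  0.77 -1.15  1.29  0.65  1.63  2.26] F [-2.4 -0.6  2.5] M [-0.28  0.53  0.07] w 0.0116
```

Call:
apply_moves --deltas '[{"translation": [0.0014,0.0004,-0.0001],"turn": [-0.004,0.014,0],"hand": 0.004},{"translation": [0.0014,0.0004,-0.0002],"turn": [-0.004,0.014,0],"hand": 0.004}]'

```text
time: 15.7
ee_pos: [0.6416, 0.0437, 0.1951]
eef_rot: [-0.575, 0.813, 0.028, -0.08]
ft_force: [-3.3, -1.3, 1.8]
width: 0.0118
```

Call:
apply_moves --deltas '[{"translation": [0.001,0.0003,-0.0002],"turn": [-0.003,0.01,0],"hand": 0.004}]'

```text
time: 15.8
ee_pos: [0.6426, 0.044, 0.195]
eef_rot: [-0.575, 0.813, 0.03, -0.086]
ft_force: [-3.2, -2.3, 2.4]
width: 0.012
```

Call:
apply_moves --deltas '[{"translation": [0.001,0.0003,-0.0002],"turn": [-0.003,0.01,0],"hand": 0.004}]'

```text
time: 15.9
ee_pos: [0.6437, 0.0443, 0.1947]
eef_rot: [-0.575, 0.813, 0.032, -0.091]
ft_force: [-3.2, -1.2, 2.1]
width: 0.0116
```

```bash
python3 -c "from h import *;st()"
```

```text
t15.9 p [0.6437 0.0443 0.1947] yhead 2.793 z [-0.185 -0.053 -0.981] q [ 0.48  0.8  -1.13  1.22  0.66  1.7   2.27] F [-3.2 -1.2  2.1] M [-0.22  0.64  0.01] w 0.0116
```

Call:
apply_moves --deltas '[{"translation": [0.0012,0.0004,-0.0003],"turn": [-0.0037,0.0125,0],"hand": 0.004},{"translation": [0.0012,0.0004,-0.0003],"turn": [-0.0037,0.0125,0],"hand": 0.004}]'

```text
time: 16.1
ee_pos: [0.6461, 0.045, 0.1942]
eef_rot: [-0.574, 0.811, 0.037, -0.104]
ft_force: [-3.6, -2.0, 1.6]
width: 0.0116
```

Call:
apply_moves --deltas '[{"translation": [0.0012,0.0004,-0.0003],"turn": [-0.0037,0.0125,0],"hand": 0.004},{"translation": [0.0012,0.0004,-0.0003],"turn": [-0.0037,0.0125,0],"hand": 0.004}]'

```text
time: 16.3
ee_pos: [0.6488, 0.0459, 0.1935]
eef_rot: [-0.573, 0.81, 0.041, -0.118]
ft_force: [-3.0, -1.6, 2.0]
width: 0.0114
```

```bash
python3 -c "from h import *;st()"
```

```text
t16.3 p [0.6488 0.0459 0.1935] yhead 2.787 z [-0.238 -0.068 -0.969] q [ 0.43  0.84 -1.1   1.15  0.67  1.77  2.28] F [-3.  -1.6  2. ] M [-0.09  0.3   0.04] w 0.0114
```

Call:
apply_moves --deltas '[{"translation": [0.0026,0.0008,-0.0008],"turn": [-0.0086,0.0287,0],"hand": 0.004},{"translation": [0.0026,0.0008,-0.0009],"turn": [-0.0086,0.0287,0],"hand": 0.004}]'

```text
time: 16.5
ee_pos: [0.6544, 0.0474, 0.1918]
eef_rot: [-0.57, 0.807, 0.051, -0.147]
ft_force: [-1.7, -0.6, 1.5]
width: 0.0118
```

Call:
apply_moves --deltas '[{"translation": [0.0026,0.0008,-0.001],"turn": [-0.0086,0.0287,0],"hand": 0.004},{"translation": [0.0025,0.0008,-0.0011],"turn": [-0.0086,0.0287,0],"hand": 0.004}]'

```text
time: 16.7
ee_pos: [0.6602, 0.0493, 0.1895]
eef_rot: [-0.567, 0.803, 0.061, -0.176]
ft_force: [-1.8, -1.6, 2.7]
width: 0.0117
```

```bash
python3 -c "from h import *;st()"
```

```text
t16.7 p [0.6602 0.0493 0.1895] yhead 2.766 z [-0.351 -0.102 -0.931] q [ 0.31  0.94 -1.04  0.98  0.69  1.93  2.3 ] F [-1.8 -1.6  2.7] M [-0.03  0.09  0.03] w 0.0117
```

The bolt is free at about 0.39 rad and clear of the lug. I'll release it, retract along the tool axis, and come back behind it with closed fingers to push.

Call:
apply_moves --deltas '[{"translation": [0,0,0],"turn": [0,0,0],"hand": 0.03},{"translation": [0,0,0],"turn": [0,0,0],"hand": 0.03},{"translation": [0.007,0.002,0.018],"turn": [0,0,0],"hand": 0.03},{"translation": [0.009,0.0026,0.024],"turn": [0,0,0],"hand": 0.03},{"translation": [0.005,0.0015,0.025],"turn": [0.02,-0.07,-0.05],"hand": 0.03}]'

```text
time: 17.2
ee_pos: [0.682, 0.0573, 0.2517]
eef_rot: [-0.551, 0.82, 0.055, -0.141]
ft_force: [-0.3, 0.3, -0.9]
width: 0.0296
```

Call:
apply_moves --deltas '[{"translation": [-0.015,-0.005,0.005],"turn": [0.02,-0.07,-0.11],"hand": 0.0},{"translation": [-0.02,-0.006,0],"turn": [0.02,-0.07,-0.11],"hand": 0.0},{"translation": [-0.02,-0.006,0],"turn": [0.02,-0.07,-0.11],"hand": 0.0},{"translation": [-0.015,-0.005,0],"turn": [0.02,-0.07,-0.11],"hand": 0.0},{"translation": [0,0,0],"turn": [0,0,-0.13],"hand": 0.0}]'

```text
time: 17.7
ee_pos: [0.6106, 0.0354, 0.2587]
eef_rot: [-0.294, 0.955, 0.035, 0.025]
ft_force: [0.2, -0.8, -0.0]
width: 0.0018
```

```bash
python3 -c "from h import *;st()"
```

```text
t17.7 p [0.6106 0.0354 0.2587] yhead 2.169 z [ 0.027  0.082 -0.996] q [ 0.76  0.52 -1.18  1.45  0.41  1.43  1.76] F [ 0.2 -0.8 -0. ] M [ 0.06 -0.06  0.03] w 0.0018
```

Call:
apply_moves --deltas '[{"translation": [0,0,0],"turn": [-0.04,0.015,-0.12],"hand": 0.0},{"translation": [0,0,0],"turn": [-0.04,0.015,-0.12],"hand": 0.0},{"translation": [0,0,0],"turn": [0,0,-0.06],"hand": 0.0}]'

```text
time: 18.0
ee_pos: [0.6089, 0.0314, 0.2597]
eef_rot: [-0.137, 0.991, -0.006, 0.004]
ft_force: [0.1, 0.8, 0.6]
width: 0.0003
```

```bash
python3 - <<'E'
from h import *
from bench import camera
im=camera("scene")[:,:,::-1];cv2.imwrite("pics/s3.png",cv2.resize(im[130:240,280:380],None,fx=5,fy=5,interpolation=cv2.INTER_CUBIC));st()
E
```

```text
t18.1 p [0.609  0.0312 0.2597] yhead 1.844 z [ 0.011 -0.01  -1.   ] q [ 0.65  0.48 -1.08  1.44  0.43  1.47  1.42] F [ 1.2 -1.   0. ] M [ 0.16 -0.16  0.  ] w 0.0002
```

View pics/s3.png

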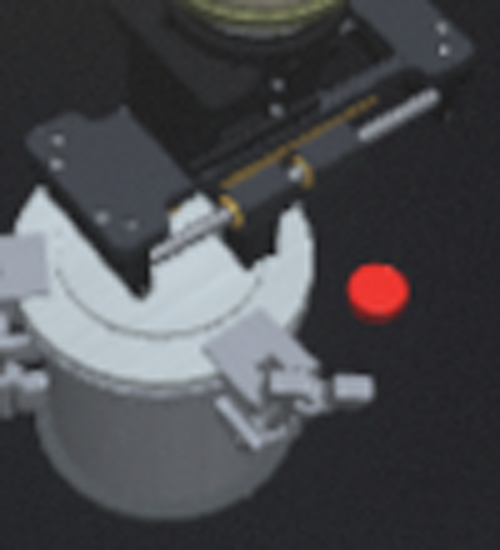

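The bolt has swung out: its wings are now at about (344,208) in scene, outside the lug, and the red cap hasn't moved. I'll lower the closed fingers behind it.

Call:
apply_moves --deltas '[{"translation": [-0.001,0.003,-0.025],"turn": [0.01,0.011,0],"hand": 0.0},{"translation": [0,0,-0.025],"turn": [0,0,0],"hand": 0.0},{"translation": [0,0,-0.02],"turn": [0,0,0],"hand": 0.0},{"translation": [0,0,0],"turn": [0,0,0],"hand": 0.0}]'

```text
time: 18.45
ee_pos: [0.6081, 0.034, 0.1889]
eef_rot: [-0.138, 0.99, -0.001, 0.003]
ft_force: [-0.5, 0.1, -0.1]
width: 0.0003
```

```bash
python3 -c "from h import *;st()"
```

```text
t18.4 p [0.6081 0.034  0.1889] yhead 1.848 z [ 0.006 -0.    -1.   ] q [ 0.64  0.53 -1.05  1.53  0.47  1.34  1.4 ] F [-0.5  0.1 -0.1] M [ 0.12 -0.12 -0.03] w 0.0003
```

Call:
apply_moves --deltas '[{"translation": [0.0048,0.0014,0],"turn": [0,0,0],"hand": 0.0},{"translation": [0.0048,0.0014,0],"turn": [0,0,0],"hand": 0.0},{"translation": [0.0048,0.0014,0],"turn": [0,0,0],"hand": 0.0},{"translation": [0.0048,0.0014,0],"turn": [0,0,0],"hand": 0.0}]'

```text
time: 18.85
ee_pos: [0.6298, 0.0398, 0.1925]
eef_rot: [-0.138, 0.99, -0.001, 0.005]
ft_force: [0.1, -0.5, 0.2]
width: 0.0005
```

Call:
apply_moves --deltas '[{"translation": [0.0048,0.0014,-0.001],"turn": [0,0,0],"hand": 0.0},{"translation": [0.0048,0.0014,-0.001],"turn": [0,0,0],"hand": 0.0}]'

```text
time: 19.05
ee_pos: [0.6406, 0.043, 0.1912]
eef_rot: [-0.139, 0.99, -0.001, 0.005]
ft_force: [-2.3, -0.7, 0.3]
width: 0.0006
```

```bash
python3 -c "from h import *;st()"
```

```text
t19.1 p [0.6406 0.043  0.1912] yhead 1.849 z [ 0.011  0.    -1.   ] q [ 0.57  0.59 -1.02  1.44  0.51  1.38  1.38] F [-2.3 -0.7  0.3] M [ 0.03  0.27 -0.06] w 0.0006
```

Call:
apply_moves --deltas '[{"translation": [0.0048,0.0014,-0.003],"turn": [0,0,0],"hand": 0.0},{"translation": [0.0048,0.0014,-0.003],"turn": [0,0,0],"hand": 0.0},{"translation": [0.0048,0.0014,-0.003],"turn": [0,0,0],"hand": 0.0},{"translation": [0.0048,0.0014,-0.004],"turn": [0,0,0],"hand": 0.0}]'

```text
time: 19.45
ee_pos: [0.662, 0.0497, 0.1778]
eef_rot: [-0.139, 0.99, -0.001, 0.006]
ft_force: [-0.6, 0.2, 1.7]
width: 0.0005
```

Call:
apply_moves --deltas '[{"translation": [0.0048,0.0014,-0.004],"turn": [0,0,0],"hand": 0.0},{"translation": [0.0048,0.0014,-0.004],"turn": [0,0,0],"hand": 0.0},{"translation": [0.0048,0.0014,-0.004],"turn": [0,0,0],"hand": 0.0}]'

```text
time: 19.75
ee_pos: [0.6773, 0.0545, 0.1642]
eef_rot: [-0.139, 0.99, -0.0, 0.005]
ft_force: [-1.1, 0.4, 0.2]
width: 0.0003
```

```bash
python3 -c "from h import *;st()"
```

```text
t19.8 p [0.6773 0.0545 0.1642] yhead 1.849 z [ 0.011  0.001 -1.   ] q [ 0.48  0.68 -0.98  1.36  0.57  1.37  1.36] F [-1.1  0.4  0.2] M [0.21 0.2  0.02] w 0.0003
```

Call:
apply_moves --deltas '[{"translation": [0.0033,0.001,-0.005],"turn": [0,0,0],"hand": 0.0},{"translation": [0.0033,0.001,-0.005],"turn": [0,0,0],"hand": 0.0},{"translation": [0.0024,0.0007,-0.005],"turn": [0,0,0],"hand": 0.0}]'

```text
time: 20.05
ee_pos: [0.6872, 0.0579, 0.1474]
eef_rot: [-0.139, 0.99, -0.0, 0.005]
ft_force: [-1.1, 2.0, 1.0]
width: 0.0005
```

Call:
apply_moves --deltas '[{"translation": [0.0014,0.0004,-0.005],"turn": [0,0,0],"hand": 0.0},{"translation": [0,0,-0.005],"turn": [0,0,0],"hand": 0.0}]'

```text
time: 20.25
ee_pos: [0.6893, 0.0588, 0.1367]
eef_rot: [-0.139, 0.99, 0.0, 0.006]
ft_force: [1.3, 1.0, 0.9]
width: 0.0006
```

```bash
python3 - <<'E'
from h import *
from bench import camera
im=camera("scene")[:,:,::-1];cv2.imwrite("pics/s4.png",cv2.resize(im[150:250,280:400],None,fx=5,fy=5,interpolation=cv2.INTER_CUBIC));st()
E
```

```text
t20.3 p [0.6887 0.0586 0.1356] yhead 1.850 z [ 0.01   0.002 -1.   ] q [ 0.46  0.73 -0.95  1.36  0.59  1.34  1.35] F [-0.3  0.5 -0.3] M [ 0.28 -0.21  0.04] w 0.0004
```

View pics/s4.png

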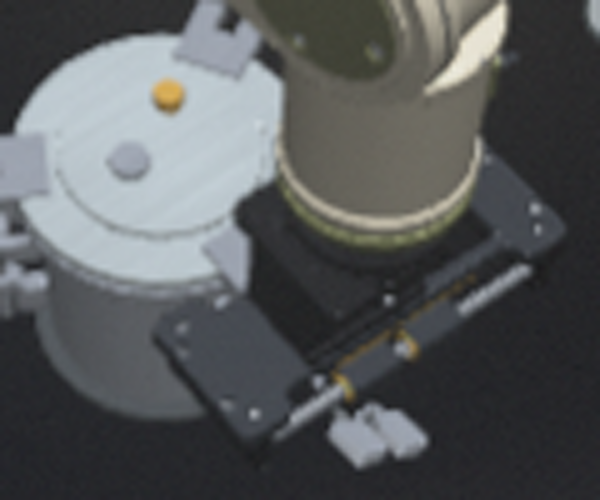

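The wings are now at about (355,237) in scene, well outward. I'll estimate the tilt from the ray cut with the swing plane.

```bash
python3 - <<'E'
from h import *
P=np.array([.6242,.0386,.1]);n=np.array([-.286,.958,0]);u=np.array([.958,.286,0])
for c in((378,437),(385,465),(372,410)):
    o,d=ray("scene",(280+c[0]/5-.4,150+c[1]/5-.4));X=o+d*(n@(P-o))/(n@d);r=X-P
    print("out %.4f up %.4f r %.4f th %.3f"%(r@u,r[2],np.hypot(r@u,r[2]),np.arctan2(r@u,r[2])))
E
```

```text
out 0.0943 up 0.0182 r 0.0961 th 1.380
out 0.1021 up -0.0006 r 0.1021 th 1.577
out 0.0875 up 0.0367 r 0.0949 th 1.174
```

Call:
apply_moves --deltas '[{"translation": [0,0,-0.004],"turn": [0,0,0],"hand": 0.0},{"translation": [0,0,-0.004],"turn": [0,0,0],"hand": 0.0}]'

```text
time: 20.5
ee_pos: [0.6889, 0.0583, 0.1275]
eef_rot: [-0.139, 0.99, -0.0, 0.005]
ft_force: [0.7, 0.2, 0.8]
width: 0.0008
```

Call:
apply_moves --deltas '[{"translation": [0,0,-0.003],"turn": [0,0,0],"hand": 0.0},{"translation": [0,0,0],"turn": [0,0,0],"hand": 0.0}]'

```text
time: 20.7
ee_pos: [0.6888, 0.0578, 0.1238]
eef_rot: [-0.139, 0.99, -0.0, 0.005]
ft_force: [-1.0, 0.2, -0.4]
width: 0.0006
```

Call:
apply_moves --deltas '[{"translation": [0,0,0.01],"turn": [0,0,0],"hand": 0.0},{"translation": [0,0,0.03],"turn": [0,0,0],"hand": 0.0},{"translation": [0,0,0.04],"turn": [0,0,0],"hand": 0.0},{"translation": [-0.02,-0.02,0.04],"turn": [0,0,0],"hand": 0.0},{"translation": [-0.03,-0.035,0.02],"turn": [0,0,0],"hand": 0.0}]'

```text
time: 21.2
ee_pos: [0.6362, 0.0065, 0.2668]
eef_rot: [-0.143, 0.99, 0.001, 0.002]
ft_force: [0.8, -1.2, 1.2]
width: -0.0001
```

Call:
apply_moves --deltas '[{"translation": [-0.03,-0.035,0.01],"turn": [0,0,0],"hand": 0.0},{"translation": [-0.03,-0.035,0],"turn": [0,0,0],"hand": 0.0},{"translation": [-0.03,-0.035,0],"turn": [0,0,0],"hand": 0.0},{"translation": [-0.02,-0.035,0],"turn": [0,0,0],"hand": 0.0},{"translation": [0,0,0],"turn": [0,0,0],"hand": 0.0}]'

```text
time: 21.7
ee_pos: [0.5202, -0.142, 0.2847]
eef_rot: [-0.14, 0.99, -0.003, 0.005]
ft_force: [0.4, 0.1, 0.3]
width: 0.0004
```

```bash
python3 - <<'E'
from h import *
from bench import camera
r=lambda i:cv2.resize(i,None,fx=5,fy=5,interpolation=cv2.INTER_CUBIC)
a=camera("scene")[:,:,::-1];b=camera("top")[:,:,::-1]
cv2.imwrite("pics/s5full.png",a);cv2.imwrite("pics/t5full.png",b)
cv2.imwrite("pics/f5.png",np.hstack([r(a[170:260,310:390]),r(b[125:215,255:335])]));st()
E
```

```text
t21.8 p [ 0.5223 -0.1365  0.2851] yhead 1.858 z [ 0.012 -0.002 -1.   ] q [ 1.14  0.28 -1.14  1.58  0.26  1.44  1.84] F [-0.   0.4 -0.7] M [ 0.14 -0.11 -0.03] w 0.0004
```

View pics/f5.png

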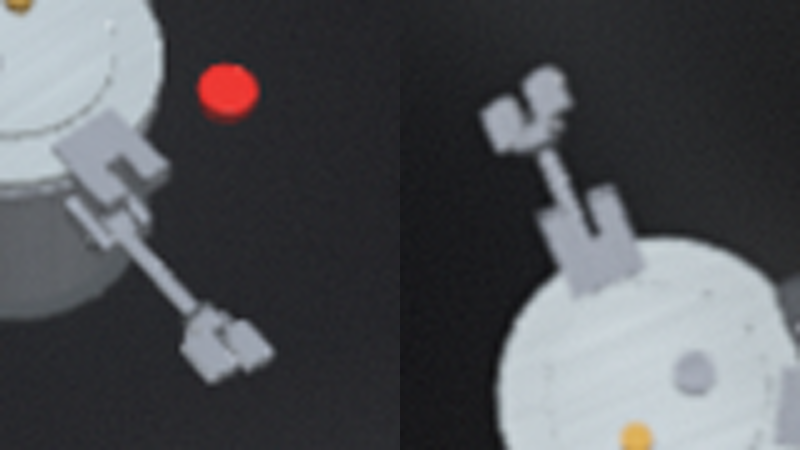

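Both views show the bolt folded well out, with the wings at about (357,239) in scene and (280,146) in top. I'll triangulate its angle.

```bash
python3 - <<'E'
from h import *
s=lambda x,y:(310+x/5-.4,170+y/5-.4); t=lambda x,y:(255+(x-400)/5-.4,125+y/5-.4)
P=np.array([.6242,.0386,.1]);u=np.array([.958,.286,0])
for a,b in(((527,107),(232,345)),((545,140),(205,316)),((545,148),(192,305))):
    X,e=tri(t(*a),s(*b));r=X-P;print(X.round(4),"gap %.4f"%e,"out %.4f up %.4f th %.3f"%(r@u,r[2],np.arctan2(r@u,r[2])))
for n in("scene","top"):
    A=cv2.imread(f"pics/{n}0.png").astype(int);B=cv2.imread(f"pics/{n[0]}5full.png").astype(int)
    # centroids of red cap and blue rack
    for nm,f in(("red",lambda i:(i[...,2]>170)&(i[...,1]<90)&(i[...,0]<90)),("blue",lambda i:(i[...,0]>140)&(i[...,2]<80))):
        print(n,nm,[np.argwhere(f(i)).mean(0).round(1) for i in(A,B)])
E
```

```text
[0.7133 0.0671 0.1054] gap 0.0043 out 0.0935 up 0.0054 th 1.513
[0.6935 0.0596 0.1065] gap 0.0054 out 0.0724 up 0.0065 th 1.482
[0.6872 0.0574 0.1095] gap 0.0004 out 0.0658 up 0.0095 th 1.428
scene red [array([134.3, 439.4]), array([134.3, 439.4])]
scene blue [array([260.8, 208.9]), array([260.5, 209.2])]
top red [array([229.1, 256.5]), array([228.2, 256.5])]
top blue [array([170.4, 428.6]), array([nan, nan])]<stdin>:10: RuntimeWarning: Mean of empty slice.
  ret = um.true_divide(
```

```bash
python3 -c "
from bench import order
order.close_job()"
```

```text
the job is handed in; nothing more can be done
```

The last bolt is loosened, swung out of its slot and folded outward to about 1.43–1.51 rad. I handed the job in at about 22 s, and no verdict was reported.

- **Loosening:** I turned the wing nut in steps and tried the bolt at nut angles of about 2.5, 2.9, 3.26 and 3.5 rad. It was still caught at 2.5 and 2.9 and rubbed at 3.26. At about 3.5 it came free with about 3–4 N of pull, and I never felt the lock ring.
- **Folding:** I drew the bolt out to 0.39 rad while holding the wings. I then released it and pushed it down from behind with closed fingers, slowly and at low force.
- **Last checks:** The bolt angle comes from three points triangulated across two views, which disagreed by up to 5 mm. The final force reading was near zero, with the arm clear and about 0.28 m up. The red cap had not moved, and the tip rack had not moved in the scene view. The rack was not visible in the top view, probably hidden by the arm. I did not measure the other bystanders.
- **Shortcomings:**
    - **Hub grip:** My first grip landed on the nut's hub instead of the wings, and I corrected it by going 7 mm higher.
    - **Pull force:** Two of the caught pulls went briefly to about 8 N, above the advised 6 N. With up to 8-fold loading, I cannot confirm from the readings that the force on the lug stayed under 40 N.

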